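# Free the stuck valve and load the sample rod

### The arm

A 7-joint arm with a two-finger parallel gripper is mounted at the origin on the work surface. World frame = base frame: x ahead of the robot, y to its left, z up, the work surface at z = 0. Lengths are in m, angles in rad, forces in N, time in s.
With the tool pointing down it reaches from about 0.35 to 0.9 m from the base axis. Payload 19.9 kg.
Tool frame: the origin (TCP) lies between the finger pads; the fingertips stand 19 mm ahead of it and the grasp point (between the pads) is the TCP; z points along the fingers, y is the direction in which the jaws open and shut (so a half turn about z gives the same grasp; the last joint's range is limited). The gripper opens to 94 mm and grips with 3 to 60 N. Pads are 16 mm wide; open, the fingers measure 119 mm over their backs; the gripper's body (75 mm by 177 mm) begins 78 mm behind the grasp point.
Start: joints at [1.181, 0.417, -0.01, 1.614, 0.005, 1.111, -0.053], TCP at [0.213, -0.588, 0.224] pointing down, gripper open.
Joint ranges: [-2.81, 2.81], [-0.39, 2.02], [-1.27, 1.25], [0.06, 2.57], [-1.19, 4.33], [0.19, 2], [-2.82, 2.82]. Speed limits (rad/s): [1.89, 1.89, 2.39, 2.39, 3.01, 3.01, 3.01].

### API

Orientations are given as a 3x3 rotation matrix whose columns are the frame's x, y, z axes.
In Python, from rig import robot gives the robot as it stands. Calls block until the motion is done:
- robot.move_ptp(position, orientation): joint-space move of the TCP to a pose.
- robot.move_linear(position, velocity=0.15, frame=None, threshold=None): straight line of the TCP; frame=None keeps the orientation; velocity is the mean speed in m/s. With threshold (N) it stops when the force on the tool has changed by that much, and returns True; else False.
- robot.goto_joints(angles): joint-space move.
- robot.gripper_to(opening): finger opening in m; the grip force is fixed at half the most; returns when the fingers have stopped.
- robot.pause(seconds).
- robot.ik(position, orientation): joint angles nearest the present ones, or None.
- robot.get_state(): the state.
- robot.grab_frame(name): name is "side" or "top" or "wrist"; returns the picture (480x640x3 uint8, red, green, blue); there is no depth.
- robot.camera_info(name): a dict with "fx", "fy", "cx", "cy" (pixels), "rvec" (rotation vector, rad) and "tvec" (3), from world to camera coordinates, as OpenCV has them. Camera axes: x right, y down, z forward; pixel columns grow to the right and rows downward; lengths in m; the calibration is good to about 2 mm. A picture is of the moment at which its call begins: read the wrist's pose just before it. camera_info takes no time and is no camera call; for the wrist camera it gives the pose at the moment of the call.
A pose or a line that the arm cannot do raises robot.PlanningError and nothing moves.
- robot.sign_off(): hands the job in, once; it reports no verdict.
The state is a dict: "time": time; "qpos": joint angles; "joint_vel": joint speeds; "effort": joint torques, N m; "ee_pos": TCP position; "tool_rot": TCP orientation; "force": force on the tool from outside, world axes, zero at the start; "moment": the same for the moment, N m; "opening": finger opening in m.
Only numpy, scipy, OpenCV 4.12 (cv2) and the standard library are available. Lean on these libraries where they do the work, as an engineer would, in place of code of your own. Each camera call takes 0.05 s, during which the arm holds its last target. There are 200 camera calls.

### The job

The valve on the sample lock is stuck shut: break its knob loose with a short firm twist anticlockwise, then turn it freely on to its stop. Then push the steel sample rod in through the open valve until its collar sits against the mouth of the lock (the window is too tight for one stroke, so you will have to push it partway, take a fresh grip further back behind the collar, and push on). Leave the valve fully open, and do not disturb the other things on the bench.

Things in the scene. Friction and masses are not known exactly. Their poses are not given: they have to be found in the camera images.
- lock: Sample lock fixed on a 130 x 400 mm plate (12 mm thick). Origin on the bench under the middle of its open window, z up, y along the level bore axis (90 mm up). At y = +52 mm begins a 50 x 50 mm steel tube (the lock, top 115 mm up), at y = -52 mm a 40 x 40 mm steel block (parking sleeve, far end closed, top 110 mm up). In the 105 mm window between them the rod is gripped from above.
- lock_mouth (a point): Centre of the lock's mouth, on the face of the 50 mm tube; bore 19 mm square. Axes: y points level into the bore (the way the rod is pushed), z up, x = y cross z, level. While the valve is shut a gate blocks the bore about 68 mm behind this face; once open the bore is clear to 167 mm.
- knob_grip (a point): Centre of the valve knob, a black bar 70 mm long, 17 mm thick, 30 mm deep along its stem, 181 mm above the bench; below it 26 mm of bare 16 mm stem, then a steel gland disc 74 mm across. It stands above the lock tube, about 130 mm past the mouth, its stem leaning 30 degrees from vertical along the bore, away from the mouth. Axes turn with it: z out along the stem (turning axis), x along the bar, y across it.
- valve_knob (a joint): Knob angle, rad: 0 shut (bar square to the bore), grows anticlockwise as seen facing the knob's outer end, stop at 1.5 (bar nearly along the bore) = fully open. It is stuck: about 0.5 N m starts it, over the first 0.35 rad, under 0.1 N m from 0.65 rad on, turning freely; it stays where left. It draws the gate out of the bore, clear from about 1.2 rad.
- rod_collar (a point): Centre of the collar (30 mm diameter, 10 mm thick) on the sample rod, on the rod's axis. Its y axis runs along the rod towards the tip (the others turn as it rolls). At the start the collar is 2 to 9 mm off the sleeve, the tail in the sleeve and the tip in the bore just short of the gate. Fully home the collar's front touches the mouth face, this point 5 mm before it.
- rod: The loose level steel sample rod, round, 16 mm diameter, 190 mm long, about 0.3 kg. Origin at the collar's centre, y towards the tip: tip 155 mm ahead, tail 35 mm behind. It slides easily in the bore.
- jar: Bystander, leave alone: white screw-cap jar, 60 mm across, 85 mm tall; origin at the centre of its underside.
- tip_box: Bystander, leave alone: blue lidded pipette-tip box, 85 x 120 x 58 mm tall; origin at the centre of its underside.
- well_strip: Bystander, leave alone: flat white well plate, 50 x 90 x 14 mm; origin at the centre of its underside.
- gauge: Bystander, leave alone: round steel dial gauge lying face up, 110 mm across, 36 mm tall; origin at the centre of its underside.
- tube_rack: Bystander, leave alone: white rack with capped tubes, 90 x 150 mm, 92 mm tall; origin at the centre of its underside.
- beaker: Bystander, leave alone: clear open beaker, 72 mm across, 85 mm tall; origin at the centre of its underside.
- reagent: Bystander, leave alone: amber bottle, 56 mm across, 100 mm tall; origin at the centre of its underside.
Things that resemble listed ones, but are neither listed nor needed, are in the scene too. Of the things shaped like the rod, the steel one is meant.

How it is judged:
On the way, in this order (a step that is already met when the one before it is completed fails the run):
1. the valve knob is broken loose (turned past 0.25 rad) (value of joint valve_knob above 0.25 rad), for 0.05 s.
2. the knob is turned to its stop (beyond 1.4 of 1.5 rad) (value of joint valve_knob above 1.4 rad), for 0.2 s.
3. the rod is partway through the open valve (collar centre under 70 mm from the mouth) (y of rod_collar in the frame of lock_mouth above -0.07 m and value of joint valve_knob above 1.4 rad), for 0.05 s.
4. the rod is home: collar against the mouth within 3 mm (y of rod_collar in the frame of lock_mouth above -0.008 m and value of joint valve_knob above 1.4 rad), for 0.2 s.
At the end, for the whole second after the job is handed in: The valve knob stands at its stop (beyond 1.4 of 1.5 rad) and the rod lies at rest in the bore with its collar against the mouth of the lock (gap under 3 mm) (all of step 4 and linear speed of rod below 0.02 m/s and distance between rod_collar and lock_mouth below 0.012 m); the robot touches nothing.
It fails at once if a bystander is moved more than 30 mm (distance of any of jar, tip_box, well_strip, gauge, tube_rack, beaker, reagent from where it was at the start of the episode above 0.03 m).
It fails at once if a bystander is tipped over (angle between any of jar, tip_box, well_strip, gauge, tube_rack, beaker, reagent's own z axis and vertical above 0.5 rad).
It also fails if it takes over 54 s, if anything falls off the work surface, if the arm or the gripper's body presses on something with over 40 N, if the wrist force passes 120 N, or if a joint passes its speed limit or range.

## Working session

There is one attempt and no reset: what is moved stays moved. The work goes in short steps, each a Python script; the robot and the scene stay as the last script left them, time stands still between calls to the robot, and variables do not carry over. Pictures are saved under pics/ and viewed, about 8 in all and at most 12, crops included, and the job is handed in when it is done.

```bash
mkdir -p pics; ls; python3 - <<'E'
from rig import robot
import cv2
for n in ("top","side"):
    im=robot.grab_frame(n); cv2.imwrite(f"pics/{n}0.png",im[:,:,::-1]); print(n,robot.camera_info(n))
print(robot.get_state())
E
```

```text
pics
top {'fx': 482.73146777977024, 'fy': 482.73146777977024, 'cx': 319.6849553401345, 'cy': 236.7468637041004, 'rvec': array([ 2.14862609, -2.19714903,  0.15190645]), 'tvec': array([0.01985953, 0.58264912, 1.33043329])}
side {'fx': 508.9270490825282, 'fy': 508.9270490825282, 'cx': 320.2687661265473, 'cy': 235.25962501242492, 'rvec': array([ 0.19643366, -2.7149283 ,  1.4508312 ]), 'tvec': array([0.57257271, 0.1470029 , 1.23245692])}
{'time': 0.1, 'qpos': array([ 1.18148432,  0.41790563, -0.01032309,  1.61410285,  0.00470805,
        1.1107005 , -0.05300028]), 'joint_vel': array([ 3.31830545e-04, -9.30180204e-05,  7.86493786e-05, -3.03533100e-03,
        7.68814199e-04, -1.78283209e-03, -9.32029710e-04]), 'effort': array([-3.40158394e-04, -8.52589989e+01,  6.39692266e-01, -4.26696324e+01,
       -4.87417169e-02,  1.64361141e-02,  1.48150261e-04]), 'ee_pos': array([ 0.21291872, -0.5872786 ,  0.22389782]), 'tool_rot': array([[ 9.40110613e-01,  3.40869231e-01, -4.50697909e-04],
       [ 3.40869519e-01, -9.40110090e-01,  9.95233743e-04],
       [-8.44610910e-05, -1.08925898e-03, -9.99999403e-01]]), 'force': array([0.27098911, 0.02648118, 0.26165798]), 'moment': array([-0.05394172,  0.047898  ,  0.0367277 ]), 'opening': 0.09393699135896913}
```

View pics/top0.png

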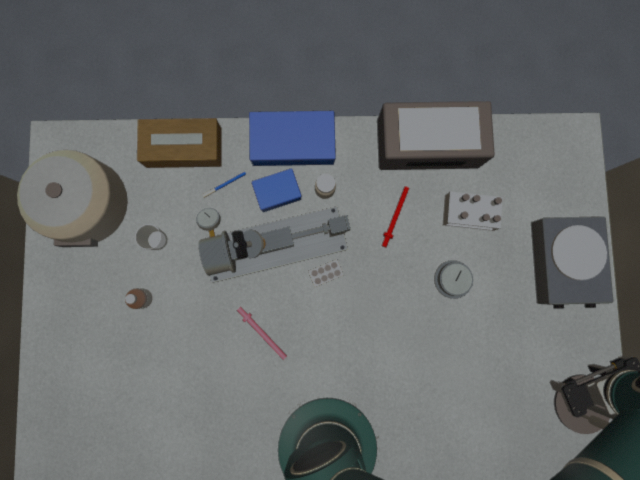

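View pics/side0.png

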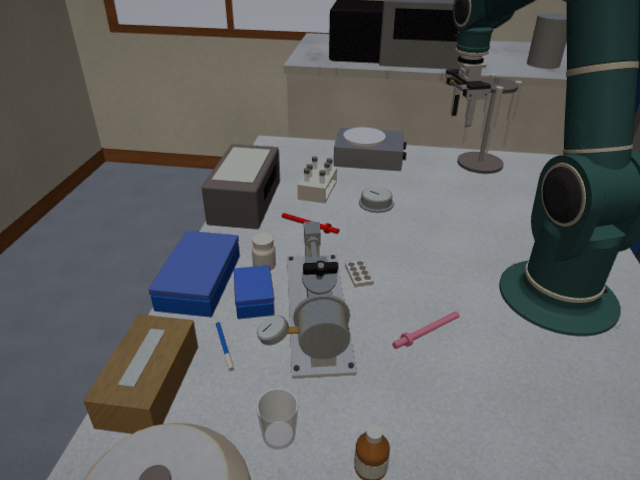

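The top view shows the lock plate with the sleeve at (338,225), rod/collar near (325,227), tube (275,237), knob (240,243) and a vessel at (215,253). Rod look-alikes are the red rod (396,217) and the pink rod (262,333); the steel one lies in the lock. Knob look-alikes are the gauges at (208,218) and (455,279). I choose the black bar on the lock and check it in a close crop.

```bash
python3 - <<'E'
import cv2
im=cv2.imread("pics/top0.png")[195:290,190:360]
a=cv2.resize(im,None,fx=4.6,fy=4.6,interpolation=cv2.INTER_CUBIC)
cv2.imwrite("pics/c1.png",cv2.convertScaleAbs(a,alpha=1.5))
E
```

```text
(no output)
```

View pics/c1.png

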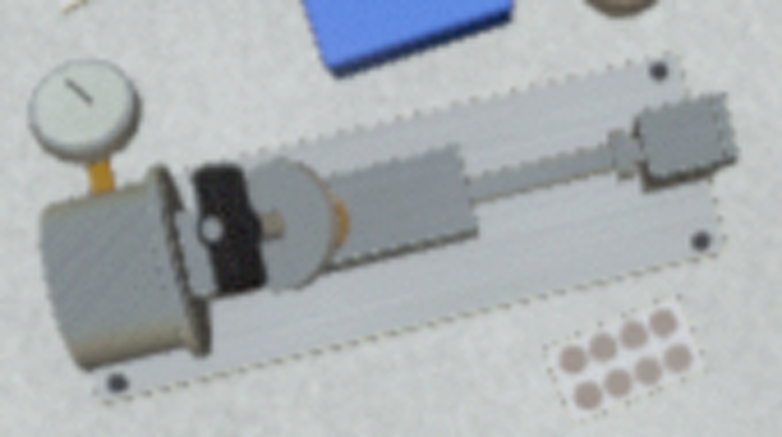

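The crop shows the black bar knob at crop (230,228), the mouth edge at (457,147)-(477,232), the collar at (622,155) and plate screws at (658,70), (700,241), (118,383). Next I cast rays.

```bash
cat > h.py <<'E'
import numpy as np, cv2
from rig import robot
def ray(ci,uv):
    R=cv2.Rodrigues(np.array(ci["rvec"]))[0]; t=np.array(ci["tvec"])
    d=R.T@np.array([(uv[0]-ci["cx"])/ci["fx"],(uv[1]-ci["cy"])/ci["fy"],1.]); return -R.T@t,d
def onz(ci,uv,z):
    c,d=ray(ci,uv); return c+d*(z-c[2])/d[2]
def proj(ci,p):
    q=cv2.projectPoints(np.array([p],float),np.array(ci["rvec"]),np.array(ci["tvec"]),np.array([[ci["fx"],0,ci["cx"]],[0,ci["fy"],ci["cy"]],[0,0,1]]),None)[0]; return q.ravel()
def frame(th):  # lock axes: y = bore dir at world angle th
    y=np.array([np.cos(th),np.sin(th),0]); z=np.array([0,0,1.]); return np.column_stack([np.cross(y,z),y,z])
E
python3 - <<'E'
from h import *
ci=robot.camera_info("top")
P=lambda u,v,z:onz(ci,(190+u/4.6,195+v/4.6),z)
s=[P(658,70,.012),P(700,241,.012),P(118,383,.012)]
print(s,[np.linalg.norm(s[0]-s[1]),np.linalg.norm(s[1]-s[2])])
d=s[2]-s[1];th=np.arctan2(d[1],d[0]);F=frame(th);print("th",th)
mid=(P(457,147,.115)+P(477,232,.115))/2; w=P(457,147,.115)-P(477,232,.115)
print("mouth",mid,np.linalg.norm(w),np.arctan2(w[1],w[0])+np.pi/2)
sl=(P(640,118,.110)+P(650,175,.11))/2;print("sleeve",F.T@(sl-mid))
k=P(230,228,.181+.01);print("knob",k,"in lock from mouth",F.T@(k-mid))
print("collar",F.T@(P(622,155,.095)-mid), "screwmid",F.T@((s[0]+s[2])/2-mid))
print("flange",F.T@(P(160,170,.12)-mid),F.T@(P(200,350,.12)-mid),"end",F.T@(P(60,280,.14)-mid))
# side: vessel top
cs=robot.camera_info("side"); 
for y in (170,230,260):
  for z in (.13,.15,.17): print(y,z,proj(cs,mid*[1,1,0]+F@[0,y/1000,z]))
E
```

```text
[array([ 0.66182578, -0.03414936,  0.012     ]), array([ 0.55338488, -0.05743986,  0.012     ]), array([0.47345255, 0.30334315, 0.012     ])] [np.float64(0.11091382652031394), np.float64(0.36953153642644276)]
th 1.7888268620427292
mouth [0.57660535 0.08360079 0.115     ] 0.05072470345883085 1.7830031026760689
sleeve [ 0.00059101 -0.10624384 -0.005     ]
knob [0.54932282 0.20918953 0.191     ] in lock from mouth [0.00052912 0.12851688 0.076     ]
collar [ 0.00071121 -0.09302371 -0.02      ] screwmid [ 0.00227691  0.05172824 -0.103     ]
flange [0.05188872 0.16811852 0.005     ] [-0.05407687  0.16853296  0.005     ] end [0.00115508 0.23304299 0.025     ]
170 0.13 [322.57684955 300.61027204]
170 0.15 [322.70052332 292.90146112]
170 0.17 [322.82697182 285.01969574]
230 0.13 [325.18630233 321.5578675 ]
230 0.15 [325.34687877 313.69176791]
230 0.17 [325.51124789 305.63987801]
260 0.13 [326.59452128 332.86246023]
260 0.15 [326.77627044 324.92135965]
260 0.17 [326.96242861 316.78761778]
```

```bash
cat >> h.py <<'E'
TH=1.786; F=frame(TH); MOUTH=np.array([.5766,.0836,.09])
def L(x,y,z): return MOUTH+F@np.array([x,y,z])   # lock axes, origin mouth
KN=L(0.0005,.130,.091)
ZK=np.array([0,.5,3**.5/2])
def knob(q,flip=1,off=0,up=0,c=KN):
    x=np.array([1.,0,0]); y=np.cross(ZK,x)
    xk=np.cos(q)*x+np.sin(q)*y; yk=np.cross(ZK,xk)
    ty=flip*yk; tz=-ZK
    R=F@np.column_stack([np.cross(ty,tz),ty,tz])
    return c+F@(off*xk+up*ZK),R
def down(flip=1):
    ty=np.array([flip,0,0.]); tz=np.array([0,0,-1.]); return F@np.column_stack([np.cross(ty,tz),ty,tz])
E
python3 - <<'E'
from h import *
np.set_printoptions(precision=2,suppress=True)
for fl in (1,-1):
    for q in (0,.5,1,1.5):
        print(fl,q,robot.ik(*knob(q,fl)), robot.ik(*knob(q,fl,0,.1)))
    for y in (-.08,-.01): print("rod",robot.ik(L(0,y,0),down(fl)))
E
```

```text
1 0 [ 0.05  0.78 -1.08  1.65  1.02  1.62  0.53] [-0.01  0.75 -1.17  1.51  0.97  1.79  0.55]
1 0.5 [ 0.06  0.79 -1.09  1.65  1.02  1.63  1.02] [-0.04  0.71 -1.09  1.51  0.93  1.75  1.08]
1 1 [ 0.06  0.79 -1.09  1.65  1.02  1.63  1.52] [-0.04  0.71 -1.09  1.51  0.93  1.75  1.58]
1 1.5 [ 0.06  0.79 -1.09  1.65  1.02  1.63  2.02] [-0.04  0.71 -1.09  1.51  0.93  1.75  2.08]
rod [ 0.45  0.62 -0.68  1.78  0.48  0.91 -0.23]
rod [ 0.33  0.6  -0.68  1.81  0.47  0.9  -0.35]
-1 0 [ 0.    0.73 -0.99  1.65  0.96  1.57 -2.58] [-0.04  0.71 -1.08  1.51  0.92  1.75 -2.56]
-1 0.5 [ 0.1   0.85 -1.18  1.65  1.08  1.69 -2.15] [ 0.02  0.8  -1.25  1.51  1.02  1.84 -2.12]
-1 1 [ 0.04  0.77 -1.05  1.65  1.    1.61 -1.61] [-0.1   0.65 -0.96  1.51  0.86  1.69 -1.52]
-1 1.5 [ 0.08  0.81 -1.13  1.65  1.05  1.66 -1.13] [-0.12  0.63 -0.92  1.52  0.84  1.67 -1.  ]
rod [-0.8   0.82  1.08  1.83 -0.84  1.04 -2.31]
rod [-0.93  0.8   1.08  1.85 -0.83  1.03 -2.42]
```

```bash
python3 - <<'E'
from h import *
p=robot.get_state()["ee_pos"]
robot.move_linear(p+[0,0,.16],velocity=.3)
robot.gripper_to(.05)
robot.move_ptp(*knob(0,1,0,.15))
ci=robot.camera_info("wrist"); im=robot.grab_frame("wrist"); cv2.imwrite("pics/w1.png",im[:,:,::-1])
import pickle; pickle.dump(ci,open("w1.pkl","wb"))
s=robot.get_state(); print(s["time"],s["ee_pos"],s["force"],s["opening"])
for n,p in dict(knob=KN,ktop=KN+F@(.015*ZK),e1=KN+F@(.015*ZK)+F@[.035,0,0],e2=KN+F@(.015*ZK)-F@[.035,0,0],gland=KN-F@(.041*ZK),mouthtop=L(0,0,.025)).items(): print(n,proj(ci,p))
E
```

```text
4.9083 [0.5336619  0.28337624 0.31088164] [-0.33636856 -0.95095347 -0.15197596] 0.04995128665938276
knob [318.32946344 231.8060368 ]
ktop [318.32707234 235.8113265 ]
e1 [318.40376687 271.94879983]
e2 [318.2455735  197.41012757]
gland [318.33501888 222.50021195]
mouthtop [257.19931075 208.76755083]
```

View pics/w1.png

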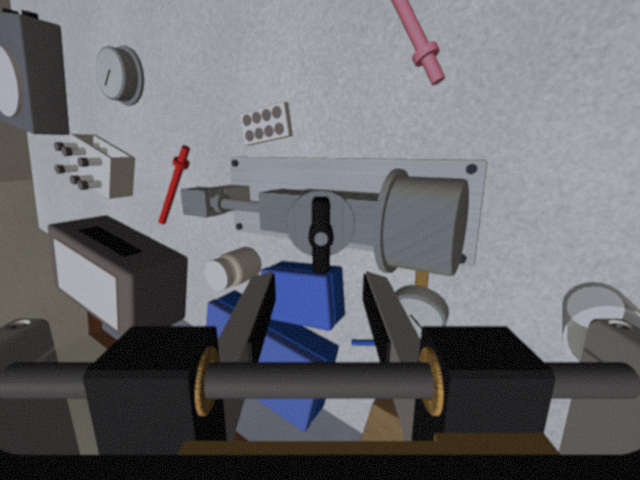

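The bar runs from (320,197) to (320,272), within 2 px of the prediction. So the knob is about 1.5 mm further along the bore direction, and the vessel flange at x=385 is clear. I'll grip slightly off-centre and twist.

```bash
sed -i 's/^ZK=/KN0=KN\nZK=/; $a KN=KN0+F@(.0015*np.cross(ZK,[1.,0,0]))\nknob.__defaults__=(1,0,0,KN)' h.py; python3 - <<'E'
from h import *
np.set_printoptions(precision=3,suppress=True)
O=-.014
p,R=knob(0,1,O,.06); robot.move_linear(p,velocity=.15,frame=R)
print(robot.move_linear(knob(0,1,O,0)[0],velocity=.06,threshold=12), robot.get_state()["force"])
robot.gripper_to(.0)
s=robot.get_state(); print("grip",s["opening"],s["force"],s["moment"],s["time"])
for q in np.arange(.08,.49,.08):
    p,R=knob(q,1,O); robot.move_linear(p,velocity=.01,frame=R)
    s=robot.get_state(); print(round(q,2),F.T@s["force"],F.T@s["moment"],s["opening"],1e3*F.T@(s["ee_pos"]-p),s["time"])
    if np.linalg.norm(s["force"])>70: break
E
```

```text
False [-0.342 -0.213  0.443]
grip 0.016822951649984097 [-0.273 -3.275  4.145] [-0.603  0.02  -0.069] 7.425
0.08 [-1.765 -3.86   5.014] [-1.064 -0.113 -0.585] 0.01667265214957195 [ 0.026 -0.329  0.213] 7.6833
0.16 [-1.868 -3.23   4.721] [-1.064 -0.112 -0.601] 0.016880431353569588 [ 0.02  -0.243  0.137] 7.9417
0.24 [-1.164 -3.282  3.386] [-0.876 -0.456 -0.487] 0.017504842357238478 [ 0.091 -0.169  0.05 ] 8.2
0.32 [ 0.401 -4.303  6.766] [-1.469 -0.149 -0.403] 0.01698117111205555 [ 0.166 -0.416  0.325] 8.4583
0.4 [-0.146 -5.845  7.901] [-1.687  0.018 -0.656] 0.017181197636069262 [ 0.146 -0.454  0.382] 8.7167
0.48 [ 3.85  -9.954  9.418] [-2.119 -0.564  0.352] 0.01690100225052876 [ 0.571 -1.04   0.517] 8.975
```

```bash
python3 - <<'E'
from h import *
np.set_printoptions(precision=3,suppress=True)
O=-.014
for q in np.append(np.arange(.58,1.49,.1),1.50):
    p,R=knob(q,1,O); robot.move_linear(p,velocity=.012,frame=R)
    s=robot.get_state(); print(round(q,2),F.T@s["force"],F.T@s["moment"],s["opening"],1e3*F.T@(s["ee_pos"]-p),s["time"])
    if np.linalg.norm(s["force"])>60: break
ci=robot.camera_info("wrist"); im=robot.grab_frame("wrist"); cv2.imwrite("pics/w2.png",im[:,:,::-1])
E
```

```text
0.58 [ 3.281 -9.915  8.681] [-2.38  -0.862  0.321] 0.01679716596426262 [ 0.771 -1.198  0.568] 9.2417
0.68 [  3.981 -10.965   9.585] [-2.634 -1.051  0.35 ] 0.01645087932222274 [ 0.855 -1.32   0.651] 9.5083
0.78 [  5.492 -11.365  10.001] [-2.848 -1.195  0.359] 0.0167893701710392 [ 0.972 -1.428  0.732] 9.775
0.88 [  4.171 -12.871  11.044] [-3.052 -1.329  0.523] 0.017158021759370614 [ 1.084 -1.532  0.793] 10.0417
0.98 [  6.662 -13.62   11.093] [-3.182 -1.584  0.57 ] 0.01664984136803534 [ 1.217 -1.658  0.845] 10.3083
1.08 [  7.106 -13.001  12.135] [-3.281 -1.834  0.661] 0.01661205863541203 [ 1.386 -1.753  0.934] 10.575
1.18 [  8.467 -14.25   12.038] [-3.419 -1.993  0.932] 0.016972030240436378 [ 1.525 -1.853  0.97 ] 10.8417
1.28 [  9.896 -13.871  11.028] [-3.496 -2.21   1.032] 0.01667458635425108 [ 1.704 -1.944  1.01 ] 11.1083
1.38 [ 11.219 -14.054  10.804] [-3.493 -2.546  1.169] 0.016924872386673923 [ 1.879 -1.987  1.034] 11.375
1.48 [ 13.779 -14.598  10.399] [-3.494 -2.913  1.389] 0.016552975857795534 [ 2.081 -2.026  1.088] 11.6417
1.5 [ 13.408 -15.15   10.819] [-3.442 -2.995  1.392] 0.016884764604235037 [ 2.1   -1.981  1.115] 11.8917
```

View pics/w2.png

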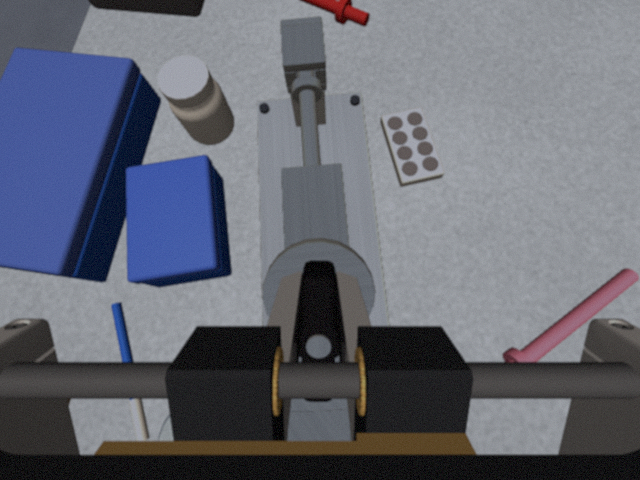

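The bar at (320,330) has turned along the bore and lies between the fingers. I'll press slightly past the stop, release, back off and check the bar angle.

```bash
python3 - <<'E'
from h import *
np.set_printoptions(precision=3,suppress=True)
p,R=knob(1.57,1,-.014); robot.move_linear(p,velocity=.01,frame=R)
s=robot.get_state(); print(F.T@s["force"],F.T@s["moment"],s["opening"])
robot.gripper_to(.05)
p,R=knob(1.5,1,0,.13); robot.move_linear(p,velocity=.2)
ci=robot.camera_info("wrist"); im=robot.grab_frame("wrist"); cv2.imwrite("pics/w3.png",im[:,:,::-1])
s=robot.get_state(); print(s["time"],F.T@s["force"])
for q in (1.3,1.4,1.5):
    for e in (.035,-.035): print(q,e,proj(ci,knob(q,1,e,.015)[0]))
g=im[150:320,250:390].max(2); m=(g<45).astype(np.uint8)
n,l,st,c=cv2.connectedComponentsWithStats(m); 
for i in range(1,n):
    if st[i,4]>200:
        pts=np.argwhere(l==i)[:,::-1].astype(np.float32); print(st[i],c[i]+[250,150],cv2.minAreaRect(pts))
E
```

```text
[  9.103 -12.786  10.967] [-3.173 -2.017  0.5  ] 0.017447210715129495
13.725 [ 0.459 -0.674 -0.501]
1.3 0.035 [307.039 277.605]
1.3 -0.035 [328.953 200.978]
1.4 0.035 [310.943 278.417]
1.4 -0.035 [324.807 200.056]
1.5 0.035 [314.908 278.861]
1.5 -0.035 [320.581 199.55 ]
[  53   47   26   81 1376] [315.622 236.458] ((65.5, 87.0), (80.0, 25.0), 90.0)
[  6 125  20  45 441] [267.256 302.005] ((18.528301239013672, 148.15093994140625), (13.186612129211426, 46.97731018066406), 15.945395469665527)
[112 125  21  45 427] [370.026 301.923] ((117.84931945800781, 148.9315185546875), (47.51871109008789, 12.406363487243652), 69.44395446777344)
```

View pics/w3.png

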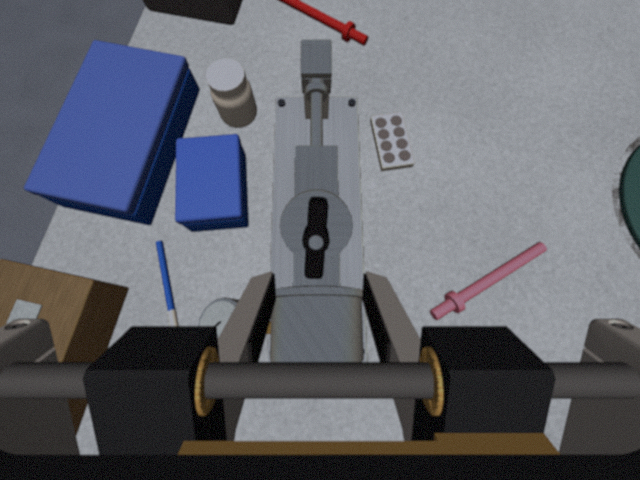

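The bar ends at (317,198) and (314,278) give about 1.53 rad, so the knob is at its stop. The rod is straight along the axis, with its collar at (316,87) beside the sleeve. Now the first rod stroke, gripping in front of the collar.

```bash
python3 - <<'E'
from h import *
np.set_printoptions(precision=3,suppress=True)
q=robot.get_state()["qpos"]; j=[robot.ik(L(0,-.072,.14),down(f)) for f in (1,-1)]
print(q,j)
f=min((1,-1),key=lambda f: 9 if j[(1-f)//2] is None else abs(j[(1-f)//2]-q).max()); print(f)
robot.move_ptp(L(0,-.072,.14),down(f))
ci=robot.camera_info("wrist"); im=robot.grab_frame("wrist"); cv2.imwrite("pics/w4.png",im[:,:,::-1])
s=robot.get_state(); print(s["time"],s["force"])
for y in (-.104,-.097,-.09,0): print(y,proj(ci,L(0,y,0)),proj(ci,L(.015,y,0)),proj(ci,L(0,y,.015)),proj(ci,L(.025,y,.025)))
E
```

```text
[-0.021  0.767 -1.216  1.463  0.985  1.862  2.115] [array([ 0.51 ,  0.456, -0.773,  1.673,  0.343,  1.154, -0.138]), array([ 0.782,  0.685, -1.264,  1.665,  0.675,  1.305,  2.748])]
-1
14.9917 [-0.383  0.356  0.005]
-0.104 [317.982 196.211] [301.236 196.182] [317.94  198.709] [287.574 200.465]
-0.097 [317.973 203.965] [301.33  203.936] [317.931 206.834] [287.768 208.86 ]
-0.09 [317.965 211.624] [301.423 211.595] [317.922 214.855] [287.959 217.142]
0 [317.861 302.358] [302.525 302.332] [317.817 309.511] [290.207 314.608]
```

View pics/w4.png

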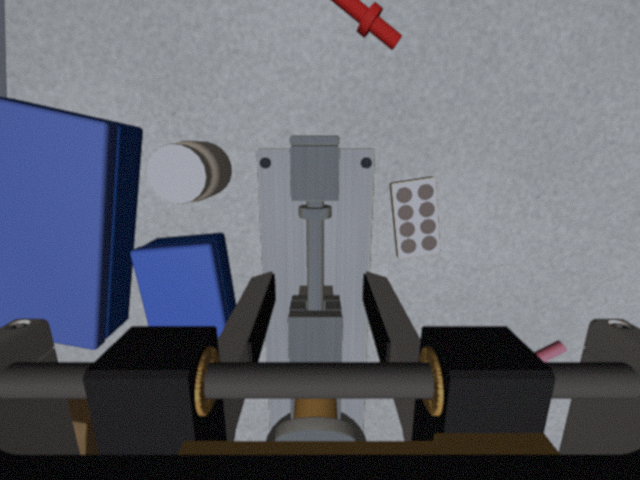

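The rod is at column 315.5, so x is about +2 mm. The collar is at row 212 (y about -92 mm) and the mouth edge is around row 310. The current wrist branch is close to its joint limits, so I switch to the other half turn and push.

```bash
python3 - <<'E'
from h import *
np.set_printoptions(precision=3,suppress=True)
X=.002
def st(t): s=robot.get_state(); print(t,round(s["time"],2),F.T@s["force"],s["opening"],1e3*F.T@(s["ee_pos"]-MOUTH)); return s
robot.move_ptp(L(X,-.070,.14),down(1))
print(robot.move_linear(L(X,-.070,.03),velocity=.2,threshold=15))
print(robot.move_linear(L(X,-.070,.0),velocity=.05,threshold=12)); st("down")
robot.gripper_to(0); s=st("grip")
print(robot.move_linear(L(X,-.018,.0),velocity=.06,threshold=30)); st("pushed")
E
```

```text
False
False
down 18.86 [-0.809  0.007  1.098] 0.04982075523388821 [  2.06  -70.114   0.095]
grip 19.5 [1.53  0.423 1.163] 0.015151385560627955 [  2.291 -69.998   0.163]
False
pushed 20.52 [0.283 2.906 0.795] 0.015132720775990581 [  1.926 -17.556  -0.075]
```

```bash
python3 - <<'E'
from h import *
np.set_printoptions(precision=3,suppress=True)
X=.002
robot.gripper_to(.05)
robot.move_linear(L(X,-.018,.06),velocity=.2)
robot.move_linear(L(X,-.060,.12),velocity=.2)
ci=robot.camera_info("wrist"); im=robot.grab_frame("wrist"); cv2.imwrite("pics/w5.png",im[:,:,::-1])
print(robot.get_state()["time"])
for y in (-.104,-.05,-.04,-.03,0): print(y,proj(ci,L(X,y,.015)),proj(ci,L(X,y,.025)))
E
```

```text
22.25
-0.104 [319.933 296.036] [319.976 301.181]
-0.05 [319.983 234.963] [320.029 238.155]
-0.04 [319.992 222.947] [320.04  225.729]
-0.03 [320.002 210.695] [320.05  213.049]
0 [320.033 172.448] [320.084 173.407]
```

View pics/w5.png

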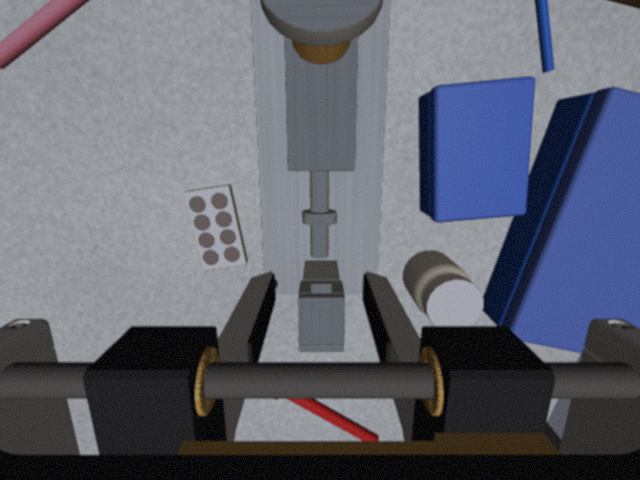

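The collar is at row 217 (y about -35 mm), the mouth edge at row 171 and the tail end at row 257. I regrip behind the collar at -56 mm and push until contact.

```bash
python3 - <<'E'
from h import *
np.set_printoptions(precision=3,suppress=True)
X=.002
def st(t): s=robot.get_state(); print(t,round(s["time"],2),F.T@s["force"],s["opening"],1e3*F.T@(s["ee_pos"]-MOUTH)); return s
print(robot.move_linear(L(X,-.056,.03),velocity=.2,threshold=15))
print(robot.move_linear(L(X,-.056,.0),velocity=.05,threshold=12)); st("down")
robot.gripper_to(0); st("grip")
print(robot.move_linear(L(X,-.034,.0),velocity=.06,threshold=20)); st("p1")
print(robot.move_linear(L(X,-.014,.0),velocity=.03,threshold=18)); st("p2")
robot.pause(.2); st("hold")
E
```

```text
False
False
down 23.6 [ 0.689 -0.988 -0.044] 0.04999611262954888 [  2.079 -56.128   0.094]
grip 24.24 [ 0.328 -0.028  1.167] 0.01517233091525392 [  2.04  -55.966   0.029]
False
p1 24.76 [1.725 2.83  0.702] 0.015278661338491819 [  2.115 -32.919  -0.02 ]
True
p2 25.27 [ 0.283 -3.278  3.844] 0.015115393796836572 [  2.052 -20.953   0.098]
hold 25.47 [ 0.115 -0.93   4.814] 0.014968653404529976 [  2.04  -21.005   0.038]
```

```bash
python3 - <<'E'
from h import *
np.set_printoptions(precision=3,suppress=True)
X=.002
print(robot.move_linear(L(X,-.0175,.0),velocity=.02,threshold=25))
s=robot.get_state(); print(F.T@s["force"],1e3*F.T@(s["ee_pos"]-MOUTH))
robot.gripper_to(.05)
robot.move_linear(L(X,-.022,.05),velocity=.15)
robot.move_linear(L(X,-.060,.12),velocity=.2)
robot.pause(.3)
ci=robot.camera_info("wrist"); im=robot.grab_frame("wrist"); c=im[0:320,200:440]
cv2.imwrite("pics/w6.png",cv2.resize(c,None,fx=1.8,fy=1.8,interpolation=cv2.INTER_CUBIC)[:,:,::-1])
s=robot.get_state(); print(s["time"],s["force"])
for y in (-.05,-.04,-.01,-.005,0): print(y,proj(ci,L(X,y,.008)),proj(ci,L(X,y,.015)),proj(ci,L(X,y,.025)))
E
```

```text
True
[ 0.42  -1.333  2.966] [  2.01  -20.95    0.113]
27.8167 [0.388 0.277 0.201]
-0.05 [319.752 232.162] [319.784 234.31 ] [319.833 237.569]
-0.04 [319.726 220.422] [319.758 222.3  ] [319.806 225.15 ]
-0.01 [319.644 183.785] [319.675 184.781] [319.721 186.296]
-0.005 [319.63  177.462] [319.66  178.301] [319.707 179.576]
0 [319.616 171.076] [319.646 171.753] [319.692 172.784]
```

View pics/w6.png

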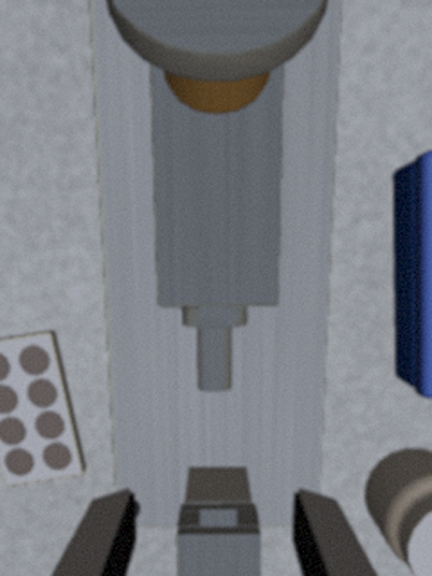

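The mouth edge is at row 169.4, the collar back at row 180.6 and the tail at row 216.7. That puts the collar centre about 4.5 mm before the mouth, so it is seated. The gripper is clear, so I'm handing in.

```bash
python3 - <<'E'
from h import *
robot.move_linear(L(.002,-.060,.2),velocity=.2); robot.pause(.3)
s=robot.get_state(); print(s["time"],s["force"]); robot.sign_off()
E
```

```text
28.6667 [0.52871018 0.41586885 0.80361813]
the job is handed in; nothing more can be done
```

The valve is open at its stop, the rod is home against the mouth of the lock, and I handed the job in at about 28.7 s of the 54 s allowed. `sign_off` gave no verdict, so this rests on my own checks.

- **Valve:** I gripped the knob off-centre along its stem, broke it loose and turned it to the stop. The wrist picture afterwards read about 1.53 rad, which fits the 1.5 rad stop. I did not touch it again, and I did not re-measure its angle at the end.
- **Rod:** I pushed it in two strokes, about 52 mm gripped in front of the collar and 35 mm gripped behind it, until it met firm contact. A second push made no further progress. The last picture put the collar centre 4.5–5 mm before the mouth face, where 5 mm is fully home.
- **Bystanders:** no unexpected contact forces showed up on the approaches, and those in the wrist pictures looked undisturbed. I did not measure their positions again.
- **Disagreements:** small offsets of about 1.5 mm at the knob, 2 mm across the rod and 2.5 mm at the mouth showed up between views. I corrected for them or left margin.

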